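# Refill the returned meal carrier

### The arm

A 6-joint arm with a two-finger parallel gripper is mounted at the origin on the work surface. World frame = base frame: x ahead of the robot, y to its left, z up, the work surface at z = 0. Lengths are in m, angles in rad, forces in N, time in s.
With the tool pointing down it reaches from about 0.4 to 0.825 m from the base axis. Payload 7 kg.
Tool frame: the origin (TCP) lies on the centre line of the jaws, within the pads' length; the fingertips stand 14 mm ahead of it and the grasp point (between the pads) lies 5 mm behind it; z points along the fingers, y is the line along which they close (so a half turn about z gives the same grasp; the last joint's range is limited). The gripper opens to 85 mm and grips with 20 to 120 N. Pads are 22 mm wide; open, the fingers measure 114 mm over their backs; the gripper's body (76 mm by 85 mm) begins 54 mm behind the grasp point. The pads swing forward as they close: fully open they stand 13 mm farther back than shut.
Start: joints at [-1.01, 0.359, 0.012, 0, -1.224, -0.288], TCP at [0.182, -0.65, 0.245] pointing down, gripper open.
Joint ranges: [-3.07, 3.07], [-1.43, 2.12], [-1.02, 1.25], [-3.03, 1.67], [-3.05, -0], [-3.03, 3.03]. Speed limits (rad/s): [2.39, 2.39, 3.01, 3.14, 3.14, 3.14].

### API

Orientations are given as a 3x3 rotation matrix whose columns are the frame's x, y, z axes.
In Python, from cell import manip gives the robot as it stands.
- The arm moves only by the shell command python3 -m handwheel 'ROWS'. ROWS is JSON, a list of rows, each a list of 7 numbers: the shift along the world's x, y, z in units of 2 cm (1.0 is 2 cm), then the turn, a rotation vector about the world's x, y, z in units of 4 degrees (1.0 is 4 degrees), then the closure, from 0 (fully open) to 1 (shut). A call has 1 to 12 rows; each row shifts and turns the commanded pose from where the row before left it; what a row does not reach is not made up. A row lasts 1/12 s, in which the tool goes at most 41.7 mm and 7.16 degrees, less where a joint would pass 70% of its speed; a pose out of reach is approached as far as the arm can. A call with a number of a shift or a turn outside -1 to 1 is refused whole. A call with a gripper value outside its range is refused whole. The fingers move at their own pace and stop on an object; the grip force is fixed at half the most. Time passes only in rows, so rows that do not move let the fingers close. It gives the time, the measured TCP pose, the force, the opening and the grip force at its end, in the units of the state.
- manip.get_state(): the state, without advancing time (a new reading comes with each control period).
- manip.camera(name): name is "scene" or "top"; returns the picture (480x640x3 uint8, blue, green, red); there is no depth.
- manip.camera_info(name): a dict with "intrinsics" (3x3 intrinsics, pixels), "rvec" (rotation vector, rad) and "tvec" (3), from world to camera coordinates, as OpenCV has them. Camera axes: x right, y down, z forward; pixel columns grow to the right and rows downward; lengths in m; the calibration is good to about 2 mm. A picture is of the moment at which its call begins. camera_info takes no time and is no camera call.
- manip.job_done(): hands the job in; it is judged then, once.
The state is a dict: "time_s": time; "q": joint angles; "qvel": joint speeds; "joint_torque": joint torques, N m; "ee_pos": TCP position; "ee_rot": TCP orientation; "contact_force": force on the tool from outside, world axes, zero at the start; "moment": the same for the moment, N m; "finger_gap": finger opening in m; "grip_force": force on a finger pad.
Only numpy, scipy, OpenCV 4.12 (cv2) and the standard library are available. Lean on these libraries where they do the work, as an engineer would, in place of code of your own. Each camera call takes 0.05 s, during which the arm holds its last target. There are 200 camera calls.

### The job

The meal carrier is back from yesterday's round: slide its cover right back, take out any empty (unlidded) pots left inside and stand them upright on the wash-up tray, and set every full, lidded pot down into the well that fits its size, keeping the full pots upright all the time. When all is in its place, slide the cover fully shut, and leave the other things on the table where they are.

Things in the scene. Friction and masses are not known exactly. Their poses are not given: they have to be found in the camera images.
- carrier: Meal-delivery carrier, a black moulded box 310 (x) x 320 (y) x 81 mm high, fixed to the table; origin at the centre of its underside, +x to its back (away from the robot), +y along the row of wells to the biggest. Side walls are 20 mm thick, with rail lips up to 81 mm reaching inwards to y = +-142 mm. Its back section is closed, top at 68 mm; the cover slides back over it.
- bay (a point): Centre of the carrier's front section, on top of its grey insert, 22 mm above the table; carrier x = -71, y = 0; axes as the carrier. The section is 136 (x) x 280 (y) mm inside, open upwards once the cover is back; the front wall, 16 mm thick, rises to 70 mm. The insert has four round wells in a graded row.
- cover (a joint): Flat grey sliding cover of the carrier, 157 x 280 x 8 mm, held in the side rails at 70 to 78 mm above the table. Value in m along the carrier's +x: 0 fully shut against the front, 0.147 fully back. It stays where it is left; rail friction about 2.5 N.
- cover_grip (a point): Centre of the black grip bar across the middle of the cover: bar 14 mm thick (carrier x), 110 mm long (carrier y), 12 mm high, standing on two end posts with 18 mm free beneath it; its centre is 102 mm above the table and 24 mm above the cover's top face. Axes as the carrier; it moves with the cover.
- well1 (a point): Centre of the mouth (top face of the insert, 22 mm above the table) of well 1: diameter 44 mm, 14 mm deep with a flat floor 8 mm above the table, for the 40 mm pots. At x = -71, y = -105 mm in the carrier. Axes as the carrier.
- well2 (a point): Centre of the mouth (top face of the insert, 22 mm above the table) of well 2: diameter 52 mm, 14 mm deep with a flat floor 8 mm above the table, for the 48 mm pots. At x = -71, y = -47 mm in the carrier. Axes as the carrier.
- well3 (a point): Centre of the mouth (top face of the insert, 22 mm above the table) of well 3: diameter 60 mm, 14 mm deep with a flat floor 8 mm above the table, for the 56 mm pots. At x = -71, y = 19 mm in the carrier. Axes as the carrier.
- well4 (a point): Centre of the mouth (top face of the insert, 22 mm above the table) of well 4: diameter 68 mm, 14 mm deep with a flat floor 8 mm above the table, for the 64 mm pots. At x = -71, y = 93 mm in the carrier. Axes as the carrier.
- full1_mid (a point): Full pot: straight round steel pot with a flat white lid of the same width flush on top, 40 mm diameter, 55 mm high, its foot rim bevelled 2 mm; point on its axis half-way up, z up along its axis. May be absent (None).
- full2_mid (a point): Full pot: straight round steel pot with a flat white lid of the same width flush on top, 48 mm diameter, 56 mm high, its foot rim bevelled 2 mm; point on its axis half-way up, z up along its axis. May be absent (None).
- full3_mid (a point): Full pot: straight round steel pot with a flat white lid of the same width flush on top, 56 mm diameter, 58 mm high, its foot rim bevelled 2 mm; point on its axis half-way up, z up along its axis. May be absent (None).
- full4_mid (a point): Full pot: straight round steel pot with a flat white lid of the same width flush on top, 64 mm diameter, 59 mm high, its foot rim bevelled 2 mm; point on its axis half-way up, z up along its axis. May be absent (None).
- empty1_mid (a point): Empty pot: the same round steel pot without a lid, open and hollow, 2 mm wall, 40 mm diameter, 55 mm high; left standing in well 1 under the cover; point on its axis half-way up, z up along its axis. May be absent (None).
- empty2_mid (a point): Empty pot: the same round steel pot without a lid, open and hollow, 2 mm wall, 48 mm diameter, 56 mm high; left standing in well 2 under the cover; point on its axis half-way up, z up along its axis. May be absent (None).
- empty3_mid (a point): Empty pot: the same round steel pot without a lid, open and hollow, 2 mm wall, 56 mm diameter, 58 mm high; left standing in well 3 under the cover; point on its axis half-way up, z up along its axis. May be absent (None).
- empty4_mid (a point): Empty pot: the same round steel pot without a lid, open and hollow, 2 mm wall, 64 mm diameter, 59 mm high; left standing in well 4 under the cover; point on its axis half-way up, z up along its axis. May be absent (None).
- wash_tray: Wash-up tray: shallow grey tray 160 (x) x 200 (y) x 22 mm high, fixed to the table, walls 4 mm thick; origin at the centre of its underside.
- wash_tray_in (a point): Centre of the wash-up tray's inner floor, 4 mm above the table; axes as the tray.
- tin: Bystander: food tin 66 mm diameter, 100 mm high, beyond the tray; origin at the centre of its underside.
- sanitiser: Bystander: bottle 60 mm diameter, 160 mm high, to the left of the carrier; origin at the centre of its underside.
- tape_roll: Bystander: cardboard-brown roll lying flat, 100 mm diameter, 48 mm high, to the left of the carrier; origin at the centre of its underside.
Mind the look-alikes: they are no part of the job. What is shaped like the part that bears full4_mid but orange, purple or turquoise is not meant.

How it is judged:
By the outcome, as a careful person would: the job done as asked, in the order asked, and still so for the second after the job is handed in, with the robot touching nothing.
Of full1, full2, full3, full4 only 3 to 4 are there at a start; the rules pass over those that are not, and their reading is None.
Of empty1, empty2, empty3, empty4 only 1 to 2 are there at a start; the rules pass over those that are not, and their reading is None.
At some moment in a run one of full1, full2, full3, full4 may be knocked a few centimetres aside while the robot is not near it.
It also fails if it takes over 210 s, if anything falls off the work surface, if the arm or the gripper's body presses on something with over 40 N, if the wrist force passes 120 N, or if a joint passes its speed limit or range.

## Working session

There is one attempt and no reset: what is moved stays moved. The work goes in short steps, Python scripts to look and compute and a shell command to move; the robot and the scene stay as the last step left them, time stands still between calls to the robot, and variables do not carry over. Pictures are saved under pics/ and viewed, at most 14 in all, crops included, and the job is handed in when it is done.

```bash
mkdir -p pics; ls; cat > h.py <<'E'
import numpy as np, cv2
from cell import manip
def cam(n):
    i=manip.camera_info(n); K=np.array(i["intrinsics"],float); R=cv2.Rodrigues(np.array(i["rvec"],float))[0]; t=np.array(i["tvec"],float).ravel()
    return K,R,t
def pt(n,u,v,z):
    K,R,t=cam(n); d=R.T@np.linalg.inv(K)@[u,v,1]; c=-R.T@t
    return c+d*(z-c[2])/d[2]
def proj(n,p):
    K,R,t=cam(n); q=K@(R@np.array(p,float)+t); return q[:2]/q[2]
E
python3 - <<'E'
from h import *
s=manip.get_state(); print(s["ee_pos"],np.round(s["ee_rot"],3),s["finger_gap"],s["time_s"])
for n in("scene","top"):
    cv2.imwrite(f"pics/{n}0.png",manip.camera(n)); K,R,t=cam(n); print(n,K.round(1).tolist(),(-R.T@t).round(3),R.round(2).tolist())
E
```

```text
pics
[ 0.18170249 -0.64958267  0.24433547] [[-0.963 -0.269 -0.001]
 [-0.269  0.963  0.002]
 [ 0.     0.002 -1.   ]] 0.08551843149409619 0.0
scene [[459.8, 0.0, 315.9], [0.0, 459.8, 232.1], [0.0, 0.0, 1.0]] [1.179 0.946 0.912] [[-0.83, 0.56, 0.0], [0.33, 0.49, -0.81], [-0.46, -0.67, -0.59]]
top [[474.3, 0.0, 319.9], [0.0, 474.3, 241.4], [0.0, 0.0, 1.0]] [0.357 0.055 1.191] [[0.02, -1.0, 0.03], [-0.98, -0.02, -0.18], [0.18, -0.02, -0.98]]
```

View pics/top0.png

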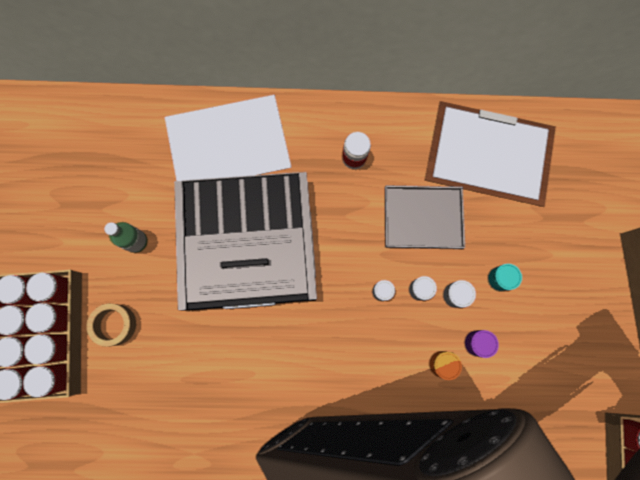

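View pics/scene0.png

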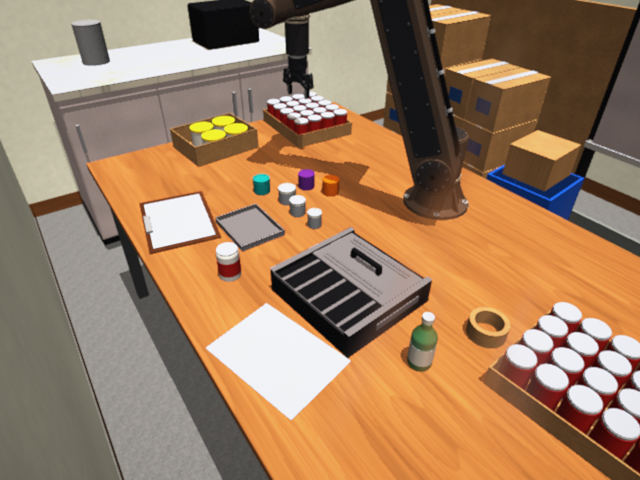

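The top view shows three white-lidded pots at (384,290), (424,288) and (461,294). The coloured look-alikes are turquoise (507,277), purple (482,344) and orange (447,365). The carrier is at about (245,240) with its grip bar at (245,264), and the tray is at (424,217). Next I measure them.

```bash
python3 - <<'E'
from h import *
im=cv2.imread("pics/top0.png"); hsv=cv2.cvtColor(im,cv2.COLOR_BGR2HSV)
m=((hsv[...,1]<60)&(hsv[...,2]>175)).astype(np.uint8)*255
K,R,t=cam("top")
def blobs(m,box,z,amin=100):
    x0,y0,x1,y1=box; mm=np.zeros_like(m); mm[y0:y1,x0:x1]=m[y0:y1,x0:x1]
    for c in cv2.findContours(mm,0,1)[0]:
        if cv2.contourArea(c)<amin: continue
        (u,v),(a,b),th=cv2.fitEllipse(c); p=pt("top",u,v,z); e=np.linalg.norm(pt("top",u+1,v,z)-p)
        print("blob",round(u,1),round(v,1),"diam mm",round((a+1)*e*1e3,1),round((b+1)*e*1e3,1),p.round(4))
blobs(m,(365,265,485,315),.057)
col=((hsv[...,1]>120)&((hsv[...,0]>70))).astype(np.uint8)*255; blobs(col,(460,255,530,365),.059)
g=cv2.cvtColor(im,cv2.COLOR_BGR2GRAY)
bar=(g<60).astype(np.uint8)*255; mm=np.zeros_like(bar); mm[253:275,212:280]=bar[253:275,212:280]
c=max(cv2.findContours(mm,0,1)[0],key=cv2.contourArea); r=cv2.minAreaRect(c); print("bar",r, pt("top",*r[0],.108), [pt("top",*q,.108).round(3)[:2] for q in cv2.boxPoints(r)])
tr=((hsv[...,1]<70)).astype(np.uint8)*255; mm=np.zeros_like(tr); mm[180:255,375:470]=tr[180:255,375:470]
c=max(cv2.findContours(mm,0,1)[0],key=cv2.contourArea); r=cv2.minAreaRect(c); print("tray",r,pt("top",*r[0],.022),[pt("top",*q,.022).round(3)[:2] for q in cv2.boxPoints(r)])
big=cv2.resize(im[165:315,165:325],None,fx=4.5,fy=3.9,interpolation=cv2.INTER_CUBIC)
a=cv2.resize(im[165:320,165:325],None,fx=3.7,fy=3.7,interpolation=2)
cv2.imwrite("pics/c1.png",a)
E
```

```text
blob 462.2 293.2 diam mm 62.7 66.8 [ 0.4476 -0.3134  0.057 ]
blob 384.3 289.5 diam mm 47.7 48.6 [ 0.4523 -0.1259  0.057 ]
blob 424.6 287.3 diam mm 55.0 57.1 [ 0.4598 -0.223   0.057 ]
blob 481.6 343.3 diam mm 62.6 78.8 [ 0.3306 -0.3546  0.059 ]
blob 504.9 277.1 diam mm 62.6 80.3 [ 0.4884 -0.4183  0.059 ]
bar ((244.53106689453125, 262.924560546875), (5.570473670959473, 47.23956298828125), 85.8150863647461) [0.5019675  0.20361061 0.108     ] [array([0.503, 0.258]), array([0.514, 0.151]), array([0.501, 0.149]), array([0.49 , 0.256])]
tray ((424.5, 217.0), (62.0, 79.0), 90.0) [ 0.64172362 -0.23498449  0.022     ] [array([ 0.721, -0.135]), array([ 0.727, -0.339]), array([ 0.564, -0.333]), array([ 0.559, -0.134])]
```

View pics/c1.png

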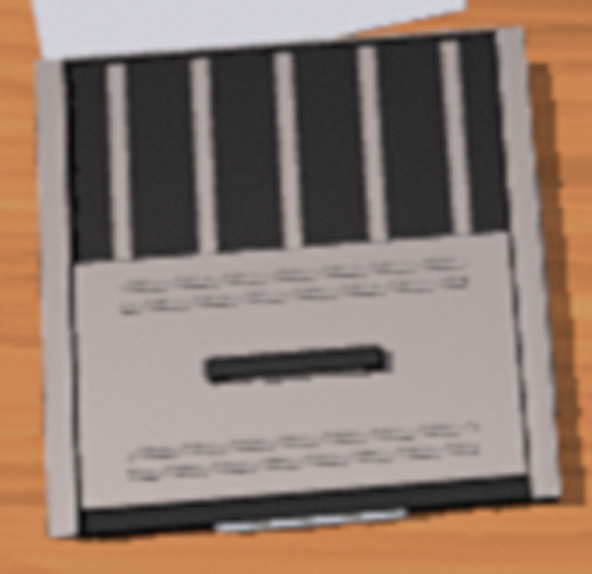

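```bash
python3 - <<'E'
from h import *
C=[pt("top",165+u/3.7,165+v/3.7,.081)[:2] for u,v in((38,60),(522,28),(560,497),(50,537))]  # BL BR FR FL
C=np.array(C); print(C.round(3)); c=C.mean(0); x=(C[0]+C[1]-C[2]-C[3])/2; y=(C[0]+C[3]-C[1]-C[2])/2
print(c,np.linalg.norm(x),np.linalg.norm(y),np.degrees([np.arctan2(x[1],x[0]),np.arctan2(-y[0],y[1])]))
yaw=np.radians(5.8);ex=np.array([np.cos(yaw),np.sin(yaw)]);ey=np.array([-ex[1],ex[0]])
b=np.array([.502,.2036])-c; print("bar in carrier",b@ex,b@ey)
for u,v in((75,262),(505,232),(525,475),(82,508)):
    p=pt("top",165+u/3.7,165+v/3.7,.078)[:2]-c; print("cover corner",p@ex,p@ey)
for i,yy in enumerate((-.105,-.047,.019,.093)): print("well",i+1,c-ex*.071+ey*yy)
E
```

```text
[[0.701 0.384]
 [0.731 0.068]
 [0.424 0.037]
 [0.393 0.353]]
[0.56220618 0.21049357] 0.30918126510902 0.3174542893158129 [5.74182907 5.61759947]
bar in carrier -0.06059460655015813 -0.0007740627794839338
cover corner 0.019542283957754637 0.13919105089860953
cover corner 0.01817125294831744 -0.13713125600521126
cover corner -0.13923245797482842 -0.13802640004114725
cover corner -0.13767188227145713 0.13967746962761565
well 1 [0.50218056 0.0988561 ]
well 2 [0.4963193  0.15655918]
well 3 [0.48964958 0.2222213 ]
well 4 [0.48217142 0.29584248]
```

Carrier: centre (0.562, 0.210), yaw 5.7°, cover shut with the bar at (0.502, 0.204). The full pots by lid diameter are 48 mm (384,290), 56 mm (424,287) and 64 mm (462,293), and there is no 40 mm pot. Now I go to the grip bar.

```bash
python3 -m handwheel '[[1,1,0,0,0,1,0],[1,1,0,0,0,1,0],[1,1,0,0,0,1,0],[1,1,0,0,0,1,0],[1,1,0,0,0,1,0],[1,1,0,0,0,1,0],[1,1,0,0,0,1,0],[1,1,0,0,0,1,0],[1,1,0,0,0,1,0],[1,1,0,0,0,1,0],[1,1,0,0,0,1,0],[1,1,0,0,0,1,0]]'
python3 -m handwheel '[[1,1,0,0,0,1,0],[1,1,0,0,0,1,0],[1,1,0,0,0,1,0],[1,1,0,0,0,1,0],[0,1,0,0,0,1,0],[0,1,0,0,0,1,0],[0,1,0,0,0,1,0],[0,1,0,0,0,1,0],[0,1,0,0,0,0,0],[0,1,0,0,0,0,0],[0,1,0,0,0,0,0],[0,1,0,0,0,0,0]]'
python3 -m handwheel '[[0,1,0,0,0,0,0],[0,1,0,0,0,0,0],[0,1,0,0,0,0,0],[0,1,0,0,0,0,0],[0,1,0,0,0,0,0],[0,1,0,0,0,0,0],[0,1,0,0,0,0,0],[0,1,0,0,0,0,0],[0,1,0,0,0,0,0],[0,1,0,0,0,0,0],[0,1,0,0,0,0,0],[0,1,0,0,0,0,0]]'
cat >> h.py <<'E'
def st():
    s=manip.get_state(); R=np.array(s["ee_rot"]); print("t",round(s["time_s"],2),"p",np.round(s["ee_pos"],4),"yaw",round(np.degrees(np.arctan2(-R[0,1],R[1,1])),1),"tilt",R[:2,2].round(3),"F",np.round(s["contact_force"],1),"gap",round(s["finger_gap"],4),"grip",round(s["grip_force"],1),"q6",round(s["q"][5],2))
    return s
E
python3 -c "from h import *;st()"
```

```text
time_s: 1.1
ee_pos: [0.4225, -0.4088, 0.245]
ee_rot: [[-0.441, -0.897, -0.0], [-0.897, 0.441, 0.0], [-0.0, 0.001, -1.0]]
contact_force: [0.5, -0.9, 0.9]
finger_gap: 0.0853
grip_force: 0.0
time_s: 2.1
ee_pos: [0.5015, -0.169, 0.245]
ee_rot: [[0.098, -0.995, -0.001], [-0.995, -0.098, 0.0], [-0.0, 0.001, -1.0]]
contact_force: [0.8, 0.3, -0.4]
finger_gap: 0.0852
grip_force: 0.0
time_s: 3.1
ee_pos: [0.5015, 0.0709, 0.2451]
ee_rot: [[0.098, -0.995, -0.0], [-0.995, -0.098, -0.0], [0.0, 0.0, -1.0]]
contact_force: [0.1, -0.5, -0.1]
finger_gap: 0.0854
grip_force: 0.0
t 3.1 p [0.5015 0.0709 0.2451] yaw 95.6 tilt [-0. -0.] F [ 0.1 -0.5 -0.1] gap 0.0854 grip 0.0 q6 -0.43
```

```bash
python3 -m handwheel '[[0,1,0,0,0,0,0],[0,1,0,0,0,0,0],[0,1,0,0,0,0,0],[0,1,0,0,0,0,0],[0,1,-0.5,0,0,0,0],[0,1,-0.8,0,0,0,0.3],[0,0.63,-1,0,0,0,0.4],[0,0,-1,0,0,0,0.4],[0,0,-1,0,0,0,0.4],[0,0,-1,0,0,0,0.4],[0,0,-1,0,0,0,0.4],[0,0,-0.9,0,0,0,0.4]]'
python3 -m handwheel '[[0,0,0,0,0,0,0.6],[0,0,0,0,0,0,0.8],[0,0,0,0,0,0,1],[0,0,0,0,0,0,1],[0,0,0,0,0,0,1],[0,0,0,0,0,0,1],[0,0,0,0,0,0,1],[0,0,0,0,0,0,1]]' >/dev/null
python3 -c "from h import *;st()"
```

```text
time_s: 4.1
ee_pos: [0.5014, 0.2023, 0.0999]
ee_rot: [[0.098, -0.995, -0.001], [-0.995, -0.098, -0.001], [0.0, 0.001, -1.0]]
contact_force: [0.4, 0.4, 0.8]
finger_gap: 0.051
grip_force: 0.0
t 4.77 p [0.5026 0.203  0.1024] yaw 95.7 tilt [0.002 0.001] F [ 1.8 -1.5  6.8] gap 0.0126 grip 60.3 q6 -0.65
```

```bash
python3 -m handwheel '[[0.5,0.05,0.1,0,0,0,1],[0.9,0.09,0,0,0,0,1],[0.9,0.09,0,0,0,0,1],[0.9,0.09,0,0,0,0,1],[0.9,0.09,0,0,0,0,1],[0.9,0.09,0,0,0,0,1],[0.9,0.09,0,0,0,0,1],[0.8,0.08,0,0,0,0,1],[0.4,0.04,0,0,0,0,1],[0.2,0.02,0,0,0,0,1],[0.05,0,0,0,0,0,1],[0,0,0,0,0,0,1]]'
python3 -c "from h import *;st();cv2.imwrite('pics/t1.png',manip.camera('top'))"
```

```text
time_s: 5.77
ee_pos: [0.6418, 0.217, 0.1025]
ee_rot: [[0.097, -0.995, -0.012], [-0.995, -0.097, -0.002], [0.001, 0.012, -1.0]]
contact_force: [-27.2, 6.5, 15.0]
finger_gap: 0.0129
grip_force: 62.9
t 5.77 p [0.6418 0.217  0.1025] yaw 95.6 tilt [-0.012 -0.002] F [-27.2   6.5  15. ] gap 0.0129 grip 62.9 q6 -0.51
```

```bash
python3 -c "
from h import *
im=cv2.imread('pics/t1.png');cv2.imwrite('pics/c2.png',cv2.resize(im[150:320,150:340],None,fx=3.5,fy=3.5,interpolation=2))"
```

```text
(no output)
```

View pics/c2.png

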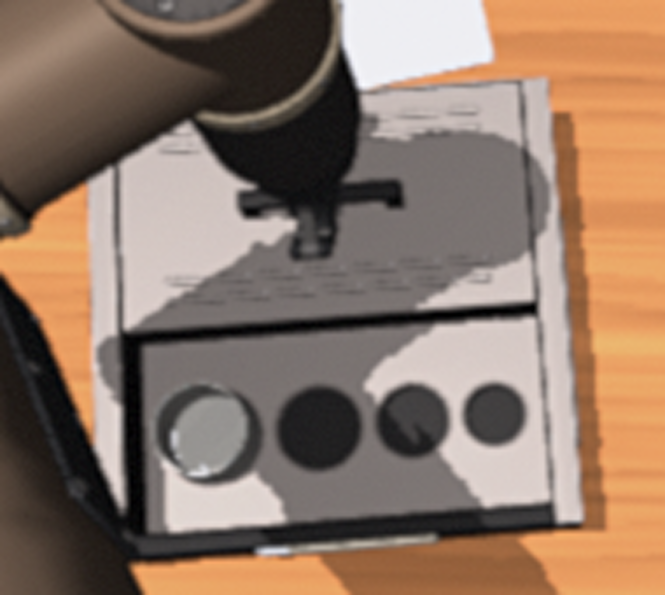

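```bash
python3 -c "
from h import *
c=np.array([.5622,.2105]);yaw=np.radians(5.7);ex=np.array([np.cos(yaw),np.sin(yaw)]);ey=np.array([-ex[1],ex[0]])
for u,v in((127,331),(535,303),(525,82),(320,199)):
    p=pt('top',150+u/3.5,150+v/3.5,.078)[:2]-c; print(p@ex,p@ey)
u,v=207,432
for z in(.067,.02):
  p=pt('top',150+u/3.5,150+v/3.5,z)[:2]; print(z,p)
"; python3 -m handwheel '[[0.2,0.02,0,0,0,0,1],[0.2,0.02,0,0,0,0,1],[0,0,0,0,0,0,1]]'
```

```text
-0.0020034498720872267 0.13745162001153363
-0.0034162059845575035 -0.13879251294384978
0.15409735771755437 -0.14336350100842293
0.08032861241468016 0.0032610647751904567
0.067 [0.4804957  0.29140772]
0.02 [0.48565983 0.30128565]
time_s: 6.07
ee_pos: [0.6421, 0.217, 0.1023]
ee_rot: [[0.097, -0.995, -0.026], [-0.995, -0.097, -0.005], [0.003, 0.026, -1.0]]
contact_force: [-58.0, 9.9, 36.6]
finger_gap: 0.0127
grip_force: 65.7
```

```bash
python3 -m handwheel '[[-0.5,-0.05,0,0,0,0,1],[-0.1,0,0,0,0,0,1],[0,0,0,0,0,0,0.5],[0,0,0,0,0,0,0.4],[0,0,0,0,0,0,0.3],[0,0,0,0,0,0,0.3],[0,0,0.5,0,0,0,0.2],[0,0,1,0,0,0,0.1],[0,0,1,0,0,0,0.1],[0,0,1,0,0,0,0.1],[-1,0.5,0,0,0,0,0.1],[-1,0.5,0,0,0,0,0.1]]'
python3 -m handwheel '[[-1,0.5,0,0,0,0,0.1],[-1,0.5,0,0,0,0,0.1],[-1,0.5,0,0,0,0,0.1],[-1,0.5,0,0,0,0,0.1],[-1,0.5,0,0,0,0,0.1],[-1,0.45,0,0,0,0,0.1],[0,0,0,0,0,0,0.1],[0,0,0,0,0,0,0.1]]' >/dev/null
python3 -c "from h import *;st()"
```

```text
time_s: 7.07
ee_pos: [0.6062, 0.237, 0.1755]
ee_rot: [[0.096, -0.995, 0.003], [-0.995, -0.096, 0.002], [-0.001, -0.003, -1.0]]
contact_force: [0.0, 1.0, -0.9]
finger_gap: 0.0765
grip_force: 0.0
t 7.73 p [0.4846 0.2967 0.1746] yaw 95.7 tilt [0.001 0.001] F [0.7 0.7 0.2] gap 0.0767 grip 0.0 q6 -0.79
```

```bash
python3 -m handwheel '[[-0.1,-0.03,-1,0,0,0,0.1],[0,0,-1,0,0,0,0.1],[0,0,-1,0,0,0,0.1],[0,0,-1,0,0,0,0.1],[0,0,-1,0,0,0,0.1],[0,0,-1,0,0,0,0.1],[0,0,-0.7,0,0,0,0.1],[0,0,0,0,0,0,0.1],[0,0,0,0,0,0,0.1]]'
python3 -m handwheel '[[0,0,0,0,0,0,0.3],[0,0,0,0,0,0,0.5],[0,0,0,0,0,0,0.5],[0,0,0,0,0,0,0.6],[0,0,0,0,0,0,0.6],[0,0,0,0,0,0,0.6]]'
python3 -m handwheel '[[0,0,0.3,0,0,0,0.6],[0,0,0.7,0,0,0,0.6],[0,0,1,0,0,0,0.6],[0,0,1,0,0,0,0.6],[0,0,1,0,0,0,0.6],[0,0,1,0,0,0,0.6],[0,0,1,0,0,0,0.6],[0,0,0.5,0,0,0,0.6]]' >/dev/null
python3 -c "from h import *;st();cv2.imwrite('pics/s1.png',manip.camera('scene')); cv2.imwrite('pics/t2.png',manip.camera('top'));print([proj('top',(x,y,.03)) for x,y in((.502,.099),(.496,.157),(.49,.222))])"
```

```text
time_s: 8.48
ee_pos: [0.4835, 0.2949, 0.039]
ee_rot: [[0.097, -0.995, -0.001], [-0.995, -0.097, -0.001], [0.001, 0.001, -1.0]]
contact_force: [0.8, -0.2, 0.6]
finger_gap: 0.0767
grip_force: 0.0
time_s: 8.98
ee_pos: [0.4841, 0.2963, 0.0409]
ee_rot: [[0.099, -0.995, 0.003], [-0.995, -0.099, 0.002], [-0.002, -0.003, -1.0]]
contact_force: [2.2, -1.9, 7.4]
finger_gap: 0.063
grip_force: 65.9
t 9.65 p [0.4832 0.2959 0.172 ] yaw 95.6 tilt [0.002 0.002] F [-0.2  0.4 -0.1] gap 0.0625 grip 68.3 q6 -0.8
[array([291.34401106, 268.19470878]), array([267.62013219, 270.08797402]), array([240.93504084, 271.92452864])]
```

View pics/s1.png

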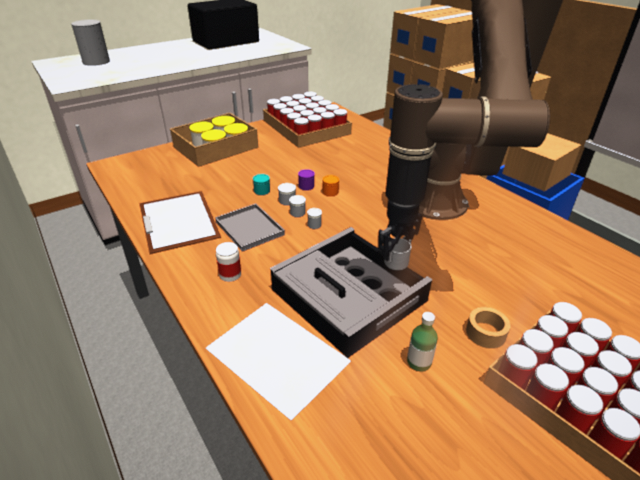

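Only well 4 held an empty pot, now gripped and visible at (399,254), and wells 1–3 are bare. Carry it to the tray.

```bash
python3 -m handwheel '[[0.3,-0.5,0,0,0,0,0.6],[0.7,-1,0,0,0,0,0.6],[0.7,-1,0,0,0,0,0.6],[0.7,-1,0,0,0,0,0.6],[0.7,-1,0,0,0,0,0.6],[0.7,-1,0,0,0,0,0.6],[0.7,-1,0,0,0,0,0.6],[0.7,-1,0,0,0,0,0.6],[0.7,-1,0,0,0,0,0.6],[0.7,-1,0,0,0,0,0.6],[0.7,-1,0,0,0,0,0.6],[0.6,-1,0,0,0,0,0.6]]' >/dev/null
python3 -m handwheel '[[0,-1,0,0,0,0,0.6],[0,-1,0,0,0,0,0.6],[0,-1,0,0,0,0,0.6],[0,-1,0,0,0,0,0.6],[0,-1,0,0,0,0,0.6],[0,-1,0,0,0,0,0.6],[0,-1,0,0,0,0,0.6],[0,-1,0,0,0,0,0.6],[0,-1,0,0,0,0,0.6],[0,-1,0,0,0,0,0.6],[0,-1,0,0,0,0,0.6],[0,-1,0,0,0,0,0.6]]' >/dev/null
python3 -m handwheel '[[0,-1,0,0,0,0,0.6],[0,-1,0,0,0,0,0.6],[0,-1,0,0,0,0,0.6],[0,-0.05,-0.5,0,0,0,0.6],[0,0,-1,0,0,0,0.6],[0,0,-1,0,0,0,0.6],[0,0,-1,0,0,0,0.6],[0,0,-1,0,0,0,0.6],[0,0,-1,0,0,0,0.6],[0,0,-0.8,0,0,0,0.6],[0,0,0,0,0,0,0.6],[0,0,0,0,0,0,0.6]]'
python3 -c "from h import *;st()"
```

```text
time_s: 12.75
ee_pos: [0.6394, -0.2356, 0.0413]
ee_rot: [[0.098, -0.995, -0.004], [-0.995, -0.098, 0.0], [-0.001, 0.004, -1.0]]
contact_force: [0.7, -0.1, -0.2]
finger_gap: 0.0626
grip_force: 67.3
t 12.75 p [ 0.6394 -0.2356  0.0413] yaw 95.6 tilt [-0.004  0.   ] F [ 0.7 -0.1 -0.2] gap 0.0626 grip 67.3 q6 0.17
```

```bash
python3 -m handwheel '[[0,0,-0.15,0,0,0,0.6],[0,0,0,0,0,0,0.6],[0,0,0,0,0,0,0.4],[0,0,0,0,0,0,0.2],[0,0,0,0,0,0,0.1],[0,0,0,0,0,0,0.1],[0,0,0.3,0,0,0,0.1],[0,0,1,0,0,0,0.1],[0,0,1,0,0,0,0.1],[0,0,1,0,0,0,0.1],[0,0,1,0,0,0,0.1],[0,0,1,0,0,0,0.1]]'
cat >> h.py <<'E'
def lids():
    im=manip.camera("top"); hsv=cv2.cvtColor(im,cv2.COLOR_BGR2HSV)
    m=((hsv[...,1]<60)&(hsv[...,2]>165)).astype(np.uint8)*255
    for c in cv2.findContours(m,0,1)[0]:
        if not 100<cv2.contourArea(c)<1200: continue
        (u,v),(a,b),th=cv2.fitEllipse(c)
        p=pt("top",u,v,.057); e=np.linalg.norm(pt("top",u+1,v,.057)-p)*1e3
        if .3<p[0]<.7 and -.5<p[1]<.4: print("lid",round(u),round(v),"d",round((a+1)*e,1),round((b+1)*e,1),p.round(4))
    return im
E
python3 -c "from h import *;s=st();im=lids();cv2.imwrite('pics/t3.png',im);cv2.imwrite('pics/c3.png',cv2.resize(im[170:390,340:560],None,fx=2.7,fy=2.7,interpolation=2))"
```

```text
time_s: 13.75
ee_pos: [0.6408, -0.2356, 0.148]
ee_rot: [[0.098, -0.995, 0.0], [-0.995, -0.098, -0.0], [0.0, -0.0, -1.0]]
contact_force: [-0.7, -0.4, -0.3]
finger_gap: 0.0769
grip_force: 0.0
t 13.75 p [ 0.6408 -0.2356  0.148 ] yaw 95.6 tilt [ 0. -0.] F [-0.7 -0.4 -0.3] gap 0.0769 grip 0.0 q6 0.17
lid 462 293 d 64.3 67.9 [ 0.4474 -0.3128  0.057 ]
```

View pics/c3.png

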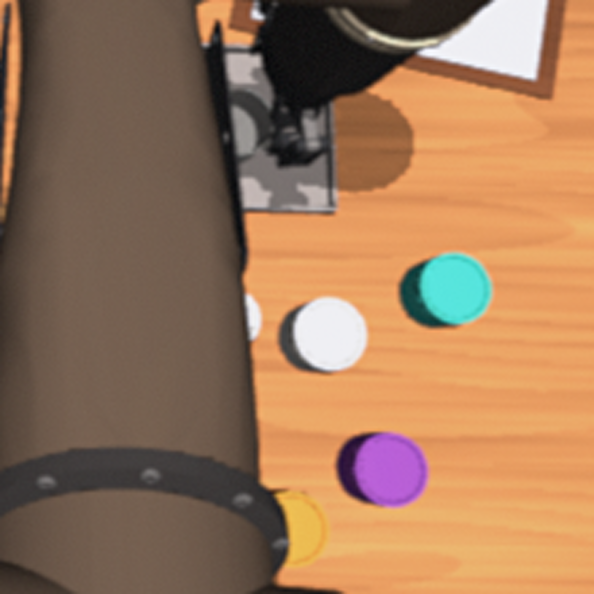

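Candidates for full4: white (462,293), turquoise (507,277), purple (482,344), orange (447,365). The white one fits, because full pots have white lids and its diameter is 64 mm, and the crop confirms it. The empty pot stands in the tray.

```bash
python3 - <<'E'
from h import *
for u,v in((494,414),(413,421),(319,427)): print("well",pt("top",150+u/3.5,150+v/3.5,.022)[:2].round(4))
im=cv2.imread("pics/top0.png"); hsv=cv2.cvtColor(im,cv2.COLOR_BGR2HSV)
for z,(u,v) in((.059,(462,293)),(.058,(424,287)),(.056,(384,290))):
    print(z,hsv[v-22:v+23:3,u,2],hsv[v,u-22:u+23:3,2])
    for th in (175,200,215):
        m=np.zeros((480,640),np.uint8); s=np.s_[v-25:v+25,u-24:u+24]; m[s]=((hsv[s][...,1]<60)&(hsv[s][...,2]>th))*255
        c=max(cv2.findContours(m,0,1)[0],key=cv2.contourArea); (a,b),(d1,d2),an=cv2.fitEllipse(c); p=pt("top",a,b,z); e=np.linalg.norm(pt("top",a+1,b,z)-p)*1e3
        print(th,p[:2].round(4),round((d1+1)*e,1),round((d2+1)*e,1),round(an))
E
```

```text
well [0.5028 0.0998]
well [0.4965 0.1567]
well [0.4907 0.2226]
0.059 [203 200 204 207 215 216 217 217 217 216 217 210 138 206 203] [206 108  54 179 216 216 217 216 216 217 217 208 204 203 202]
175 [ 0.4475 -0.3128] 62.6 66.7 143
200 [ 0.4486 -0.3135] 60.9 63.8 132
215 [ 0.4473 -0.3112] 46.7 49.9 131
0.058 [203 203 204 204 207 218 217 216 217 217 216 208 145 183 197] [204 205 165  52 205 217 216 216 216 217 216 206 203 205 179]
175 [ 0.4597 -0.2228] 55.0 57.1 132
200 [ 0.4603 -0.2233] 54.1 54.5 12
215 [ 0.4588 -0.2213] 39.6 41.4 86
0.056 [204 205 204 204 208 214 216 217 217 217 198 169 197 201 197] [201 202 204 176 132 208 217 217 217 218 209 152 201 202 201]
175 [ 0.4524 -0.1261] 47.7 48.6 158
200 [ 0.4534 -0.1264] 44.7 46.8 13
215 [ 0.4519 -0.1256] 31.9 32.6 125
```

```bash
python3 -m handwheel '[[-0.5,-0.2,0,0,0,0,0.1],[-1,-0.4,0,0,0,0,0.1],[-1,-0.4,0,0,0,0,0.1],[-1,-0.4,0,0,0,0,0.1],[-1,-0.4,0,0,0,0,0.1],[-1,-0.4,0,0,0,0,0.1],[-1,-0.4,0,0,0,0,0.1],[-1,-0.4,0,0,0,0,0.1],[-1,-0.4,0,0,0,0,0.1],[-1,-0.4,0,0,0,0,0.1],[-0.2,-0.1,0,0,0,0,0.1],[0,0,0,0,0,0,0.1]]'
```

```text
time_s: 14.8
ee_pos: [0.445, -0.314, 0.1464]
ee_rot: [[0.096, -0.995, -0.0], [-0.995, -0.096, 0.0], [-0.0, 0.0, -1.0]]
contact_force: [0.2, -0.5, -0.7]
finger_gap: 0.077
grip_force: 0.0
```

```bash
python3 -m handwheel '[[0.15,0.03,-0.6,0,0,0,0.1],[0,0,-1,0,0,0,0.1],[0,0,-1,0,0,0,0.1],[0,0,-1,0,0,0,0.1],[0,0,-1,0,0,0,0.1],[0,0,-0.95,0,0,0,0.1],[0,0,0,0,0,0,0.1],[0,0,0,0,0,0,0.3],[0,0,0,0,0,0,0.5],[0,0,0,0,0,0,0.6],[0,0,0,0,0,0,0.6],[0,0,0,0,0,0,0.6]]'
python3 -m handwheel '[[0,0,0,0,0,0,0.6],[0,0,0.2,0,0,0,0.6],[0,0,0.6,0,0,0,0.6],[0,0,1,0,0,0,0.6],[0,0,1,0,0,0,0.6],[0,0,1,0,0,0,0.6],[0,0,1,0,0,0,0.6],[0,0,1,0,0,0,0.6],[0,0,0.6,0,0,0,0.6],[0,0,0,0,0,0,0.6]]'
python3 -c "from h import *;st();cv2.imwrite('pics/t4.png',lids())"
```

```text
time_s: 15.8
ee_pos: [0.4502, -0.3131, 0.0361]
ee_rot: [[0.098, -0.995, 0.001], [-0.995, -0.098, -0.0], [0.0, -0.001, -1.0]]
contact_force: [-0.0, 1.0, -1.0]
finger_gap: 0.0623
grip_force: 65.6
time_s: 16.63
ee_pos: [0.4513, -0.3137, 0.1667]
ee_rot: [[0.099, -0.995, 0.005], [-0.995, -0.099, -0.002], [0.002, -0.005, -1.0]]
contact_force: [0.6, -0.4, -1.6]
finger_gap: 0.0626
grip_force: 65.8
t 16.63 p [ 0.4513 -0.3137  0.1667] yaw 95.7 tilt [ 0.005 -0.002] F [ 0.6 -0.4 -1.6] gap 0.0626 grip 65.8 q6 0.35
lid 383 289 d 40.9 50.7 [ 0.453  -0.1227  0.057 ]
lid 478 290 d 20.9 60.7 [ 0.457  -0.3524  0.057 ]
lid 486 243 d 26.3 146.1 [ 0.572 -0.376  0.057]
lid 448 195 d 25.0 147.3 [ 0.6907 -0.2863  0.057 ]
lid 392 197 d 26.6 82.5 [ 0.6814 -0.1456  0.057 ]
lid 309 257 d 17.4 529.4 [0.5279 0.0563 0.057 ]
```

```bash
python3 -m handwheel '[[0,0.3,0,0,0,0,0.6],[0.05,0.7,0,0,0,0,0.6],[0.05,1,0,0,0,0,0.6],[0.05,1,0,0,0,0,0.6],[0.05,1,0,0,0,0,0.6],[0.05,1,0,0,0,0,0.6],[0.05,1,0,0,0,0,0.6],[0.05,1,0,0,0,0,0.6],[0.05,1,0,0,0,0,0.6],[0.05,1,0,0,0,0,0.6],[0.05,1,0,0,0,0,0.6],[0.05,1,0,0,0,0,0.6]]' >/dev/null
python3 -m handwheel '[[0.05,1,0,0,0,0,0.6],[0.05,1,0,0,0,0,0.6],[0.05,1,0,0,0,0,0.6],[0.05,1,0,0,0,0,0.6],[0.05,1,0,0,0,0,0.6],[0.05,1,0,0,0,0,0.6],[0.05,1,0,0,0,0,0.6],[0.05,1,0,0,0,0,0.6],[0.05,1,0,0,0,0,0.6],[0.05,1,0,0,0,0,0.6],[0.05,1,0,0,0,0,0.6],[0.05,1,0,0,0,0,0.6]]' >/dev/null
python3 -m handwheel '[[0.05,1,0,0,0,0,0.6],[0.05,1,0,0,0,0,0.6],[0.05,1,0,0,0,0,0.6],[0.05,1,0,0,0,0,0.6],[0.05,1,0,0,0,0,0.6],[0.05,1,0,0,0,0,0.6],[0.05,1,0,0,0,0,0.6],[0,0.5,0,0,0,0,0.6],[0,0,0,0,0,0,0.6],[0,0,0,0,0,0,0.6]]' >/dev/null
python3 -c "from h import *;st();im=lids();cv2.imwrite('pics/t5.png',im)"
```

```text
t 19.52 p [0.4794 0.2973 0.1626] yaw 95.7 tilt [-0.001 -0.001] F [ 0.2 -0.8 -1.8] gap 0.0624 grip 65.8 q6 -0.8
lid 208 294 d 32.2 55.5 [0.4315 0.2928 0.057 ]
lid 181 298 d 17.4 75.9 [0.4223 0.3567 0.057 ]
lid 384 290 d 48.2 49.9 [ 0.4519 -0.126   0.057 ]
lid 424 288 d 56.0 58.5 [ 0.4592 -0.2226  0.057 ]
lid 308 249 d 15.6 584.2 [0.5461 0.058  0.057 ]
```

```bash
python3 -m handwheel '[[0.17,-0.06,-0.5,0,0,0,0.6],[0,0,-1,0,0,0,0.6],[0,0,-1,0,0,0,0.6],[0,0,-1,0,0,0,0.6],[0,0,-0.8,0,0,0,0.6],[0,0,-0.4,0,0,0,0.6],[0,0,-0.1,0,0,0,0.6],[0,0,0,0,0,0,0.6],[0,0,0,0,0,0,0.6]]'
python3 -c "from h import *;st()"
```

```text
time_s: 20.32
ee_pos: [0.4838, 0.2959, 0.068]
ee_rot: [[0.098, -0.995, 0.001], [-0.995, -0.098, 0.001], [-0.001, -0.001, -1.0]]
contact_force: [0.0, -0.0, -0.7]
finger_gap: 0.0621
grip_force: 65.8
t 20.32 p [0.4838 0.2959 0.068 ] yaw 95.6 tilt [0.001 0.001] F [ 0.  -0.  -0.7] gap 0.0621 grip 65.8 q6 -0.8
```

```bash
python3 -m handwheel '[[0,0,-0.3,0,0,0,0.6],[0,0,-0.3,0,0,0,0.6],[0,0,-0.2,0,0,0,0.6],[0,0,0,0,0,0,0.6]]'
python3 -m handwheel '[[0,0,-0.2,0,0,0,0.6],[0,0,-0.2,0,0,0,0.6],[0,0,0,0,0,0,0.6]]'
```

```text
time_s: 20.65
ee_pos: [0.4837, 0.2962, 0.0508]
ee_rot: [[0.098, -0.995, 0.001], [-0.995, -0.098, 0.001], [-0.0, -0.001, -1.0]]
contact_force: [2.7, 1.5, -3.4]
finger_gap: 0.0629
grip_force: 66.0
time_s: 20.9
ee_pos: [0.4838, 0.2963, 0.0435]
ee_rot: [[0.099, -0.995, 0.001], [-0.995, -0.099, 0.001], [-0.001, -0.001, -1.0]]
contact_force: [1.9, 0.3, 0.5]
finger_gap: 0.0625
grip_force: 66.3
```

```bash
python3 -m handwheel '[[0,0,0,0,0,0,0.4],[0,0,0,0,0,0,0.2],[0,0,0,0,0,0,0.1],[0,0,0,0,0,0,0.1],[0,0,0,0,0,0,0.1],[0,0,0.5,0,0,0,0.1],[0,0,1,0,0,0,0.1],[0,0,1,0,0,0,0.1],[0,0,1,0,0,0,0.1],[0,0,1,0,0,0,0.1],[0,0,0.8,0,0,0,0.1],[0,-0.5,0,0,0,0,0.1]]'
python3 -m handwheel '[[-0.1,-1,0,0,0,0,0.1],[-0.1,-1,0,0,0,0,0.1],[-0.1,-1,0,0,0,0,0.1],[-0.1,-1,0,0,0,0,0.1],[-0.1,-1,0,0,0,0,0.1],[-0.1,-1,0,0,0,0,0.1],[-0.1,-1,0,0,0,0,0.1],[-0.1,-1,0,0,0,0,0.1],[-0.1,-1,0,0,0,0,0.1],[-0.1,-1,0,0,0,0,0.1],[-0.1,-1,0,0,0,0,0.1],[-0.1,-1,0,0,0,0,0.1]]' >/dev/null
python3 -c "from h import *;st();cv2.imwrite('pics/t6.png',lids())"
```

```text
time_s: 21.9
ee_pos: [0.485, 0.288, 0.1538]
ee_rot: [[0.1, -0.995, 0.005], [-0.995, -0.1, 0.004], [-0.004, -0.005, -1.0]]
contact_force: [-0.0, 0.1, 1.0]
finger_gap: 0.0769
grip_force: 0.0
t 22.9 p [0.4582 0.0436 0.1492] yaw 95.6 tilt [-0. -0.] F [ 0.5  0.9 -0.5] gap 0.0772 grip 0.0 q6 -0.43
lid 385 290 d 47.7 49.3 [ 0.452  -0.1264  0.057 ]
lid 424 288 d 56.2 58.7 [ 0.4592 -0.2227  0.057 ]
lid 230 304 d 19.9 164.3 [0.4111 0.2413 0.057 ]
lid 304 195 d 15.9 164.6 [0.681  0.0715 0.057 ]
```

```bash
python3 -m handwheel '[[0,-1,0,0,0,0,0.1],[0,-1,0,0,0,0,0.1],[0,-1,0,0,0,0,0.1],[0,-1,0,0,0,0,0.1],[0,-1,0,0,0,0,0.1],[0,-1,0,0,0,0,0.1],[0,-1,0,0,0,0,0.1],[0,-1,0,0,0,0,0.1],[0,-1,0,0,0,0,0.1],[0,-1,0,0,0,0,0.1],[0,-1,0,0,0,0,0.1],[0,-1,0,0,0,0,0.1]]' >/dev/null
python3 -m handwheel '[[0,-1,0,0,0,0,0.1],[0,-0.33,0,0,0,0,0.1],[0,0,0,0,0,0,0.1],[0,0,0,0,0,0,0.1]]' >/dev/null
python3 -c "from h import *;st()"
```

```text
t 24.28 p [ 0.4584 -0.2212  0.1491] yaw 95.5 tilt [-0.001  0.   ] F [-0.7  1.  -0. ] gap 0.0766 grip 0.0 q6 0.16
```

```bash
python3 -m handwheel '[[0.08,-0.1,-0.7,0,0,0,0.1],[0,0,-1,0,0,0,0.1],[0,0,-1,0,0,0,0.1],[0,0,-1,0,0,0,0.1],[0,0,-1,0,0,0,0.1],[0,0,-0.95,0,0,0,0.1],[0,0,0,0,0,0,0.1],[0,0,0,0,0,0,0.3],[0,0,0,0,0,0,0.5],[0,0,0,0,0,0,0.6],[0,0,0,0,0,0,0.7],[0,0,0,0,0,0,0.7]]'
python3 -m handwheel '[[0,0,0,0,0,0,0.7],[0,0,0,0,0,0,0.7],[0,0,0.2,0,0,0,0.7],[0,0,0.6,0,0,0,0.7],[0,0,1,0,0,0,0.7],[0,0,1,0,0,0,0.7],[0,0,1,0,0,0,0.7],[0,0,1,0,0,0,0.7],[0,0,1,0,0,0,0.7],[0,0,0.6,0,0,0,0.7],[0,0,0,0,0,0,0.7]]'
```

```text
time_s: 25.28
ee_pos: [0.4617, -0.2228, 0.0376]
ee_rot: [[0.098, -0.995, 0.002], [-0.995, -0.098, -0.0], [0.0, -0.002, -1.0]]
contact_force: [-1.3, 3.1, 7.3]
finger_gap: 0.0547
grip_force: 63.9
time_s: 26.2
ee_pos: [0.4623, -0.2232, 0.1676]
ee_rot: [[0.098, -0.995, 0.005], [-0.995, -0.098, -0.001], [0.002, -0.005, -1.0]]
contact_force: [-0.3, 0.2, -0.8]
finger_gap: 0.0549
grip_force: 63.4
```

```bash
python3 -m handwheel '[[0,0.3,0,0,0,0,0.7],[0.07,0.7,0,0,0,0,0.7],[0.07,1,0,0,0,0,0.7],[0.07,1,0,0,0,0,0.7],[0.07,1,0,0,0,0,0.7],[0.07,1,0,0,0,0,0.7],[0.07,1,0,0,0,0,0.7],[0.07,1,0,0,0,0,0.7],[0.07,1,0,0,0,0,0.7],[0.07,1,0,0,0,0,0.7],[0.07,1,0,0,0,0,0.7],[0.07,1,0,0,0,0,0.7]]' >/dev/null
python3 -m handwheel '[[0.07,1,0,0,0,0,0.7],[0.07,1,0,0,0,0,0.7],[0.07,1,0,0,0,0,0.7],[0.07,1,0,0,0,0,0.7],[0.07,1,0,0,0,0,0.7],[0.07,1,0,0,0,0,0.7],[0.07,1,0,0,0,0,0.7],[0.07,1,0,0,0,0,0.7],[0.07,1,0,0,0,0,0.7],[0,1,0,0,0,0,0.7],[0,0.8,0,0,0,0,0.7],[0,0.5,0,0,0,0,0.7]]' >/dev/null
python3 -m handwheel '[[0,0,0,0,0,0,0.7],[0,0,0,0,0,0,0.7]]' >/dev/null
python3 -c "from h import *;st();cv2.imwrite('pics/t7.png',lids())"
```

```text
t 28.37 p [0.4883 0.2232 0.1637] yaw 95.7 tilt [-0.001 -0.001] F [-0.6 -0.3 -1.6] gap 0.0543 grip 63.4 q6 -0.69
lid 181 298 d 17.8 67.9 [0.4208 0.3557 0.057 ]
lid 384 290 d 48.4 49.9 [ 0.452 -0.126  0.057]
lid 218 288 d 63.6 128.3 [0.4482 0.2708 0.057 ]
lid 275 250 d 38.7 189.0 [0.542  0.1386 0.057 ]
lid 308 245 d 16.4 519.2 [0.5562 0.059  0.057 ]
```

```bash
python3 -m handwheel '[[0.15,-0.03,-0.5,0,0,0,0.7],[0,0,-1,0,0,0,0.7],[0,0,-1,0,0,0,0.7],[0,0,-1,0,0,0,0.7],[0,0,-0.8,0,0,0,0.7],[0,0,-0.4,0,0,0,0.7],[0,0,-0.1,0,0,0,0.7],[0,0,0,0,0,0,0.7],[0,0,0,0,0,0,0.7]]'
python3 -m handwheel '[[0,0,-0.3,0,0,0,0.7],[0,0,-0.3,0,0,0,0.7],[0,0,-0.2,0,0,0,0.7],[0,0,0,0,0,0,0.7]]'
```

```text
time_s: 29.17
ee_pos: [0.4924, 0.2226, 0.0689]
ee_rot: [[0.098, -0.995, 0.001], [-0.995, -0.098, 0.0], [-0.0, -0.001, -1.0]]
contact_force: [0.4, -0.0, -0.6]
finger_gap: 0.0547
grip_force: 63.4
time_s: 29.5
ee_pos: [0.4918, 0.2226, 0.0516]
ee_rot: [[0.098, -0.995, -0.0], [-0.995, -0.098, -0.0], [0.0, 0.0, -1.0]]
contact_force: [1.5, -0.2, -1.4]
finger_gap: 0.0545
grip_force: 63.4
```

```bash
python3 -m handwheel '[[0,0,-0.2,0,0,0,0.7],[0,0,-0.12,0,0,0,0.7],[0,0,0,0,0,0,0.7]]'
python3 -m handwheel '[[0,0,0,0,0,0,0.5],[0,0,0,0,0,0,0.3],[0,0,0,0,0,0,0.15],[0,0,0,0,0,0,0.15],[0,0,0,0,0,0,0.15],[0,0,0.5,0,0,0,0.1],[0,0,1,0,0,0,0.1],[0,0,1,0,0,0,0.1],[0,0,1,0,0,0,0.1],[0,0,1,0,0,0,0.1],[0,0,0.8,0,0,0,0.1],[0,-0.5,0,0,0,0,0.1]]'
python3 -m handwheel '[[-0.15,-1,0,0,0,0,0.1],[-0.15,-1,0,0,0,0,0.1],[-0.15,-1,0,0,0,0,0.1],[-0.15,-1,0,0,0,0,0.1],[-0.15,-1,0,0,0,0,0.1],[-0.15,-1,0,0,0,0,0.1],[-0.15,-1,0,0,0,0,0.1],[-0.15,-1,0,0,0,0,0.1],[-0.15,-1,0,0,0,0,0.1],[-0.15,-1,0,0,0,0,0.1],[-0.15,-1,0,0,0,0,0.1],[-0.15,-1,0,0,0,0,0.1]]' >/dev/null
python3 -c "from h import *;st();cv2.imwrite('pics/t8.png',lids())"
```

```text
time_s: 29.75
ee_pos: [0.4919, 0.2227, 0.0457]
ee_rot: [[0.098, -0.995, 0.0], [-0.995, -0.098, -0.0], [0.0, -0.0, -1.0]]
contact_force: [-0.3, 0.8, -1.6]
finger_gap: 0.0543
grip_force: 63.6
time_s: 30.75
ee_pos: [0.4938, 0.2146, 0.1564]
ee_rot: [[0.1, -0.995, 0.006], [-0.995, -0.1, 0.004], [-0.003, -0.006, -1.0]]
contact_force: [0.2, 0.8, -0.3]
finger_gap: 0.0768
grip_force: 0.0
t 31.75 p [ 0.4553 -0.0286  0.1523] yaw 95.6 tilt [0. 0.] F [-0.2 -0.3 -0.2] gap 0.0769 grip 0.0 q6 -0.27
lid 278 294 d 18.6 166.4 [0.4359 0.1278 0.057 ]
lid 306 212 d 15.7 302.5 [0.6379 0.0671 0.057 ]
```

```bash
python3 - <<'E'
from h import *
im=manip.camera("scene"); cv2.imwrite("pics/s2.png",im); print(proj("scene",(.453,-.126,.056)))
cv2.imwrite("pics/c4.png",np.hstack([cv2.resize(im[160:310,240:440],None,fx=2,fy=2),cv2.resize(cv2.imread("pics/t8.png")[180:330,180:380],None,fx=2,fy=2)]))
E
```

```text
[314.45896281 210.8683811 ]
```

View pics/c4.png

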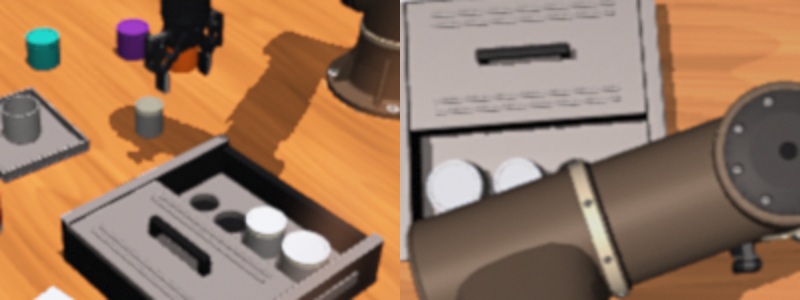

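The left half shows full2 still at its place (314,211 in the scene image), full3 and full4 seated in wells 3 and 4, and the empty pot upright in the tray.

```bash
python3 -m handwheel '[[0,-1,0,0,0,0,0.1],[0,-1,0,0,0,0,0.1],[0,-1,0,0,0,0,0.1],[0,-1,0,0,0,0,0.1],[0,-0.9,0,0,0,0,0.1],[0,0,-0.8,0,0,0,0.1],[0,0,-1,0,0,0,0.1],[0,0,-1,0,0,0,0.1],[0,0,0,0,0,0,0.1]]'
python3 -m handwheel '[[0,0,-1,0,0,0,0.1],[0,0,-1,0,0,0,0.1],[0,0,-0.9,0,0,0,0.1],[0,0,0,0,0,0,0.1],[0,0,0,0,0,0,0.3],[0,0,0,0,0,0,0.5],[0,0,0,0,0,0,0.6],[0,0,0,0,0,0,0.7],[0,0,0,0,0,0,0.8],[0,0,0,0,0,0,0.8],[0,0,0,0,0,0,0.8],[0,0,0,0,0,0,0.8]]'
python3 -m handwheel '[[0,0,0.2,0,0,0,0.8],[0,0,0.6,0,0,0,0.8],[0,0,1,0,0,0,0.8],[0,0,1,0,0,0,0.8],[0,0,1,0,0,0,0.8],[0,0,1,0,0,0,0.8],[0,0,1,0,0,0,0.8],[0,0,0.6,0,0,0,0.8],[0,0,0,0,0,0,0.8]]'
```

```text
time_s: 32.6
ee_pos: [0.4535, -0.1255, 0.0931]
ee_rot: [[0.097, -0.995, -0.005], [-0.995, -0.097, 0.0], [-0.001, 0.005, -1.0]]
contact_force: [-1.1, 0.6, -0.5]
finger_gap: 0.0769
grip_force: 0.0
time_s: 33.6
ee_pos: [0.4568, -0.1253, 0.0397]
ee_rot: [[0.099, -0.995, 0.003], [-0.995, -0.099, 0.0], [0.0, -0.003, -1.0]]
contact_force: [-1.1, 1.0, 6.4]
finger_gap: 0.0465
grip_force: 61.8
time_s: 34.35
ee_pos: [0.4576, -0.1254, 0.1698]
ee_rot: [[0.099, -0.995, 0.006], [-0.995, -0.099, 0.0], [0.0, -0.006, -1.0]]
contact_force: [1.1, -0.2, -1.3]
finger_gap: 0.0465
grip_force: 61.6
```

```bash
python3 -m handwheel '[[0,0.3,0,0,0,0,0.8],[0.16,0.7,0,0,0,0,0.8],[0.16,1,0,0,0,0,0.8],[0.16,1,0,0,0,0,0.8],[0.16,1,0,0,0,0,0.8],[0.16,1,0,0,0,0,0.8],[0.16,1,0,0,0,0,0.8],[0.16,1,0,0,0,0,0.8],[0.16,1,0,0,0,0,0.8],[0.16,1,0,0,0,0,0.8],[0.16,1,0,0,0,0,0.8],[0.16,1,0,0,0,0,0.8]]' >/dev/null
python3 -m handwheel '[[0.16,1,0,0,0,0,0.8],[0.1,1,0,0,0,0,0.8],[0,0.8,0,0,0,0,0.8],[0,0.3,0,0,0,0,0.8],[0,0,0,0,0,0,0.8],[0,0,0,0,0,0,0.8]]'
```

```text
time_s: 35.85
ee_pos: [0.4955, 0.1564, 0.1652]
ee_rot: [[0.099, -0.995, -0.001], [-0.995, -0.099, -0.001], [0.001, 0.001, -1.0]]
contact_force: [0.5, 0.1, -1.8]
finger_gap: 0.0464
grip_force: 61.6
```

```bash
python3 -m handwheel '[[0.12,0.04,-0.5,0,0,0,0.8],[0,0,-1,0,0,0,0.8],[0,0,-1,0,0,0,0.8],[0,0,-1,0,0,0,0.8],[0,0,-0.8,0,0,0,0.8],[0,0,-0.4,0,0,0,0.8],[0,0,0,0,0,0,0.8],[0,0,0,0,0,0,0.8]]'
python3 -m handwheel '[[0,0,-0.3,0,0,0,0.8],[0,0,-0.3,0,0,0,0.8],[0,0,-0.2,0,0,0,0.8],[0,0,0,0,0,0,0.8]]'
```

```text
time_s: 36.52
ee_pos: [0.4987, 0.1568, 0.0717]
ee_rot: [[0.098, -0.995, -0.001], [-0.995, -0.098, -0.001], [0.001, 0.001, -1.0]]
contact_force: [0.1, -0.0, -0.8]
finger_gap: 0.0466
grip_force: 61.6
time_s: 36.85
ee_pos: [0.4986, 0.1574, 0.0554]
ee_rot: [[0.098, -0.995, -0.0], [-0.995, -0.098, 0.0], [-0.0, 0.0, -1.0]]
contact_force: [-0.2, 0.4, -1.6]
finger_gap: 0.046
grip_force: 61.6
```

```bash
python3 -m handwheel '[[0,0,-0.2,0,0,0,0.8],[0,0,-0.2,0,0,0,0.8],[0,0,0,0,0,0,0.8]]'
python3 -m handwheel '[[0,0,0,0,0,0,0.6],[0,0,0,0,0,0,0.4],[0,0,0,0,0,0,0.2],[0,0,0,0,0,0,0.2],[0,0,0,0,0,0,0.2],[0,0,0.5,0,0,0,0.2],[0,0,1,0,0,0,0.2],[0,0,1,0,0,0,0.2],[0,0,1,0,0,0,0.2],[0,0,1,0,0,0,0.2],[0,0,1,0,0,0,0.2],[0,0,0.5,0,0,0,0.2]]'
python3 -m handwheel '[[1,0.4,0,0,0,0,0.2],[1,0.4,0,0,0,0,0.2],[1,0.4,0,0,0,0,0.2],[1,0.4,0,0,0,0,0.2],[1,0.4,0,0,0,0,0.2],[1,0.4,0,0,0,0,0.2],[1,0.4,0,0,0,0,0.2],[0.2,0.2,0,0,0,0,0.2],[0,0,0,0,0,0,0.2],[0,0,0,0,0,0,0.2]]'
python3 -c "from h import *;im=lids();cv2.imwrite('pics/t9.png',im);cv2.imwrite('pics/c5.png',cv2.resize(im[150:330,150:540],None,fx=2,fy=2,interpolation=2))"
```

```text
time_s: 37.1
ee_pos: [0.4987, 0.1575, 0.0478]
ee_rot: [[0.098, -0.995, 0.0], [-0.995, -0.098, -0.0], [0.0, -0.0, -1.0]]
contact_force: [1.3, 0.4, -1.7]
finger_gap: 0.0462
grip_force: 61.9
time_s: 38.1
ee_pos: [0.4996, 0.1578, 0.1712]
ee_rot: [[0.098, -0.995, 0.003], [-0.995, -0.098, 0.002], [-0.002, -0.004, -1.0]]
contact_force: [0.8, 1.0, -0.1]
finger_gap: 0.0686
grip_force: 0.0
time_s: 38.93
ee_pos: [0.642, 0.2172, 0.1672]
ee_rot: [[0.098, -0.995, -0.001], [-0.995, -0.098, -0.001], [0.0, 0.001, -1.0]]
contact_force: [-0.2, 0.6, 0.0]
finger_gap: 0.0686
grip_force: 0.0
lid 211 283 d 83.6 118.1 [0.4592 0.287  0.057 ]
lid 238 270 d 56.0 56.8 [0.491  0.2249 0.057 ]
lid 310 264 d 20.1 270.5 [0.5092 0.0544 0.057 ]
lid 180 252 d 18.7 451.2 [0.5312 0.3672 0.057 ]
```

View pics/c5.png

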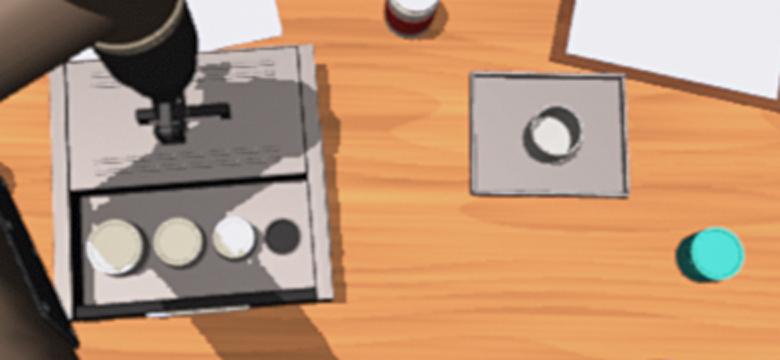

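All three full pots are seated in wells 2–4, with crop centres at (115,247), (178,241) and (234,236). The empty pot stands upright in the tray at (553,135). Now I shut the cover.

```bash
python3 -m handwheel '[[0,0,-1,0,0,0,0.3],[0,0,-1,0,0,0,0.3],[0,0,-1,0,0,0,0.4],[0,0,-0.2,0,0,0,0.4],[0,0,0,0,0,0,0.6],[0,0,0,0,0,0,0.8],[0,0,0,0,0,0,1],[0,0,0,0,0,0,1],[0,0,0,0,0,0,1],[0,0,0,0,0,0,1],[0,0,0,0,0,0,1]]'
python3 -m handwheel '[[-0.5,-0.05,0,0,0,0,1],[-0.9,-0.09,0,0,0,0,1],[-0.9,-0.09,0,0,0,0,1],[-0.9,-0.09,0,0,0,0,1],[-0.9,-0.09,0,0,0,0,1],[-0.9,-0.09,0,0,0,0,1],[-0.9,-0.09,0,0,0,0,1],[-0.8,-0.08,0,0,0,0,1],[-0.4,-0.04,0,0,0,0,1],[0,0,0,0,0,0,1]]'
```

```text
time_s: 39.9
ee_pos: [0.6415, 0.2174, 0.1058]
ee_rot: [[0.098, -0.995, -0.001], [-0.995, -0.098, 0.0], [-0.0, 0.001, -1.0]]
contact_force: [-7.7, 0.1, 6.3]
finger_gap: 0.0124
grip_force: 60.1
time_s: 40.73
ee_pos: [0.4997, 0.2029, 0.1057]
ee_rot: [[0.099, -0.995, 0.001], [-0.995, -0.099, 0.001], [-0.001, -0.002, -1.0]]
contact_force: [-2.5, -3.6, 9.8]
finger_gap: 0.0124
grip_force: 60.7
```

```bash
python3 -m handwheel '[[-0.2,-0.02,0,0,0,0,1],[-0.2,-0.02,0,0,0,0,1],[0,0,0,0,0,0,1]]'
python3 -m handwheel '[[-0.2,-0.02,0,0,0,0,1],[0,0,0,0,0,0,1],[0,0,0,0,0,0,1]]'
```

```text
time_s: 40.98
ee_pos: [0.495, 0.2025, 0.1057]
ee_rot: [[0.099, -0.995, 0.005], [-0.995, -0.099, 0.001], [-0.001, -0.005, -1.0]]
contact_force: [9.2, -6.1, 3.3]
finger_gap: 0.0122
grip_force: 61.4
time_s: 41.23
ee_pos: [0.4948, 0.2026, 0.1058]
ee_rot: [[0.1, -0.995, 0.01], [-0.995, -0.1, 0.002], [-0.001, -0.01, -1.0]]
contact_force: [28.6, -11.8, -11.4]
finger_gap: 0.0121
grip_force: 61.1
```

Hard stop at 0.147 m of travel, so the cover is shut. Ease off, release, lift and back away.

```bash
python3 -m handwheel '[[0.2,0.02,0,0,0,0,1],[0.02,0,0,0,0,0,1],[0,0,0,0,0,0,0.6],[0,0,0,0,0,0,0.4],[0,0,0,0,0,0,0.3],[0,0,0,0,0,0,0.3],[0,0,0,0,0,0,0.3],[0,0,0.5,0,0,0,0.3],[0,0,1,0,0,0,0.3],[0,0,1,0,0,0,0.3],[0,0,1,0,0,0,0.3],[0,0,1,0,0,0,0.3]]'
python3 -m handwheel '[[0,-1,0.5,0,0,0,0.3],[0,-1,0.5,0,0,0,0.3],[0,-1,0.5,0,0,0,0.3],[0,-1,0.5,0,0,0,0.3],[0,-1,0,0,0,0,0.3],[0,-1,0,0,0,0,0.3],[0,-1,0,0,0,0,0.3],[0,-1,0,0,0,0,0.3],[0,-1,0,0,0,0,0.3],[0,-1,0,0,0,0,0.3],[0,-1,0,0,0,0,0.3],[0,-1,0,0,0,0,0.3]]'
python3 -m handwheel '[[0,-1,0,0,0,0,0.3],[0,-1,0,0,0,0,0.3],[0,-1,0,0,0,0,0.3],[0,-1,0,0,0,0,0.3],[0,-1,0,0,0,0,0.3],[0,0,0,0,0,0,0.3],[0,0,0,0,0,0,0.3]]' >/dev/null
python3 -c "from h import *;cv2.imwrite('pics/t10.png',manip.camera('top'))"
```

```text
time_s: 42.23
ee_pos: [0.4929, 0.2024, 0.1956]
ee_rot: [[0.098, -0.995, 0.0], [-0.995, -0.098, 0.0], [-0.0, -0.0, -1.0]]
contact_force: [0.4, 0.1, -0.0]
finger_gap: 0.0599
grip_force: 0.0
time_s: 43.23
ee_pos: [0.4928, -0.0385, 0.2348]
ee_rot: [[0.098, -0.995, 0.001], [-0.995, -0.098, 0.0], [-0.0, -0.001, -1.0]]
contact_force: [0.2, 0.2, 0.4]
finger_gap: 0.0599
grip_force: 0.0
```

View pics/t10.png

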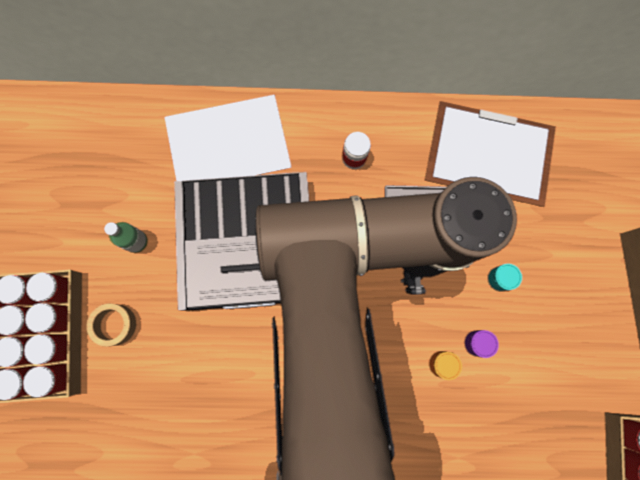

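```bash
python3 - <<'E'
from h import *
a=cv2.imread("pics/top0.png",0);b=cv2.imread("pics/t10.png",0)
print(a[292:312,235]);print(b[292:312,235]);print(a[255:275,235]);print(b[255:275,235])
cv2.imwrite("pics/c6.png",np.hstack([cv2.resize(i[225:315,170:260],None,fx=4,fy=4,interpolation=2) for i in(a,b)]))
E
```

```text
[173 177 178 179 180 172 134  62  33  44  48  46  40  65 122 140 116 138
 150 149]
[206 191 158 175 175 200 207 207 207 210 195 108  45  74 141 162 135 163
 172 172]
[171 171 171 174 163 113  54  42  50  52  40  57 117 166 176 175 173 174
 174 173]
[198 198 198 199 200 200 199 201 203 184 104  51  55  63  60  46  78 141
 196 206]
```

View pics/c6.png

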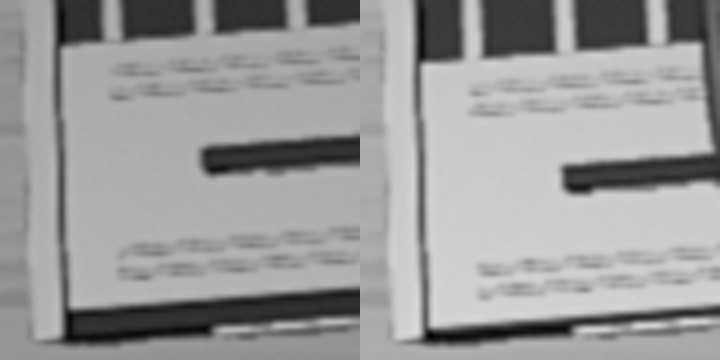

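The cover now sits further forward than at the start, with its front edge at row ~303 against 298, fully against the front stop. Everything is in place, so I hand in.

```bash
python3 -c "from h import *;print(manip.job_done())"
```

```text
the job is handed in; nothing more can be done
None
```

The job is handed in: the one empty pot (64 mm) stands upright on the wash-up tray, the three full pots (48, 56 and 64 mm) are in wells 2–4, the cover is shut against its stop, and I did not touch the other things on the table.

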